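Isolate the bench rig and set the magnifier over its padlock holes

TASK

Lock-out preparation: swing the isolator handle on the sloping box round to off, so that the hole in its end tab lines up with the hole in the fixed padlock hasp. Then swing the magnifier arm in until its lens is centred over those two holes, looking square onto the box, so that I can see to hang the padlock. Let go of both, leave the handle lined up, and leave the padlock and the other things on the bench where they are.

Things in the scene. Friction and masses are not known exactly. Their poses are not given: they have to be found in the camera images.
- handle (a joint): Isolator handle's turn in rad about the face's normal through handle_hub. 0: points straight up the slope (on); grows clockwise as seen looking onto the face, towards the -y side of the face. 1.571: off, tab hole lined up with hasp hole. Travel 0 to 2.0: there is NO stop or detent at off, so it can be overshot. Friction (about 0.3 N m, 6 N at the grip) holds it wherever it is left.
- handle_hub (a point): Point on the handle's turning axis, 27 mm above the sloping face. Axes are those of the face: x straight up the slope (away from the robot), y level to the left (robot's view), z out of the face along its normal. The face is inclined 35 degrees from level and faces up and towards the robot. Round black hub of radius 24 mm, up to 52 mm above the face.
- handle_grip (a point): Grasp point on the black handle bar, 50 mm from the hub axis, 38 mm above the face. Axes turn with the handle: x outwards along the bar, y across it, z the face's normal. The bar is 14 mm wide (along y), from 18 to 52 mm above the face, and reaches from the hub (24 mm from the axis) to 72 mm; a 6 mm thick, 30 mm wide steel tab with a 13 mm hole goes on from there to 105 mm.
- lug_hole (a point): Centre of the 13 mm hole in the steel tab at the handle's end, 90 mm from the hub axis, 27 mm above the face.
- hasp_hole (a point): Axis of the 13 mm hole in the fixed aluminium padlock hasp, 90 mm to the -y side of the hub, taken at the height of the handle's tab, 27 mm above the face: lug_hole and this point coincide when lined up. The hasp's own plate lies 12 to 18 mm above the face, 30 mm wide; its foot is on the side away from the hub. Axes as those of handle_hub.
- hoop_mid (a point): Middle of the top tube (12 mm) of a fixed steel guard hoop that crosses above the handle, along y of the face, 190 mm above the face and 125 mm up the slope from the hub. Legs stand on the face 152 mm either side. A tool pointing straight down at the handle would strike it; one square to the face passes under it. Axes as handle_hub. The grey box is 250 mm up the slope, 330 mm wide.
- lens_arm (a joint): Magnifier arm's turn in rad about the face's normal through lens_pivot. 0: arm points straight down the slope; grows clockwise as seen looking onto the face, carrying the lens towards the hasp. 1.05: lens centred over the hasp hole. Travel 0 to 1.7, no stop at the target. Friction (about 0.4 N m, 2.4 N at the knob) holds it where released.
- lens_pivot (a point): Pivot of the magnifier arm on a 20 mm steel post, 90 mm above the face, 60 mm up the slope (x) and 105 mm to the -y side of hasp_hole. Axes as those of handle_hub.
- lens_centre (a point): Centre of the round lens, 121 mm from the pivot axis, 90 mm above the face, outer radius 35 mm, 8 mm thick black rim, clear glass. Square over hasp_hole when it lies on the hasp_hole z axis (63 mm above that point).
- lens_knob (a point): Grasp point on the black knob at the end of the magnifier arm: a cylinder of diameter 16 mm along the face's normal, 170 mm from the pivot axis, standing 48 mm up from the arm; this point is 30 mm above the arm's plane, 120 mm above the face. The arm, 10 mm thick, is centred 90 mm above the face.
- padlock: Bystander: brass padlock lying flat, 65 x 44 x 20 mm. Origin under its body.
- driver: Bystander: screwdriver lying on the bench, about 200 mm long.
- spool: Bystander: black printed spool, diameter 150 mm, 54 mm high. Origin under its centre.
- partsbox: Bystander: closed parts box 122 x 82 x 30 mm. Origin under its centre.

How it is judged:
On the way, in this order (a step that is already met when the one before it is completed fails the run):
1. the handle is at off, its tab hole within 4 mm of the hasp hole (distance between lug_hole and hasp_hole below 0.004 m), for 0.3 s.
2. the lens is centred over the holes, within 12 mm up or down the slope and 12 mm sideways (distance between lug_hole and hasp_hole below 0.004 m and x of lens_centre in the frame of hasp_hole between -0.012 and 0.012 m and y of lens_centre in the frame of hasp_hole between -0.012 and 0.012 m), for 0.2 s.
At the end, for the whole second after the job is handed in: Tab hole within 4 mm of the hasp hole, lens centre within 12 mm (along each of the face's two axes) of the hasp hole's axis, handle and magnifier arm at rest and released (all of step 2 and velocity of joint handle between -0.03 and 0.03 rad/s and velocity of joint lens_arm between -0.03 and 0.03 rad/s); the robot touches nothing.
It fails at once if a bystander is moved more than 20 mm (distance of any of padlock, driver, spool, partsbox from where it was at the start of the episode above 0.02 m).
It also fails if it takes over 51 s, if anything falls off the work surface, if the arm or the gripper's body presses on something with over 40 N, if the wrist force passes 120 N, or if a joint passes its speed limit or range.

ROBOT

A 6-joint arm with a two-finger parallel gripper is mounted at the origin on the work surface. World frame = base frame: x ahead of the robot, y to its left, z up, the work surface at z = 0. Lengths are in m, angles in rad, forces in N, time in s.
With the tool pointing down it reaches from about 0.425 to 0.925 m from the base axis. Payload 12.5 kg.
Tool frame: the origin (TCP) lies on the front face of the gripper's body, between the roots of the fingers; the fingertips stand 73 mm ahead of it and the grasp point (between the pads) lies 54 mm ahead of it; z points along the fingers, x is the direction in which the jaws open and shut, and the axes are right-handed (so a half turn about z gives the same grasp; the last joint's range is limited). The gripper opens to 85 mm and grips with 20 to 120 N. Pads are 22 mm wide; open, the fingers measure 114 mm over their backs; the gripper's body (76 mm by 85 mm) begins 54 mm behind the grasp point. The pads swing forward as they close: fully open they stand 13 mm farther back than shut.
Start: joints at [1.046, 0.491, 1.559, -0, 1.092, -0.106], TCP at [0.254, 0.571, 0.304] pointing down, gripper open.
Joint ranges: [-3.1, 3.1], [-0.84, 2.19], [0.05, 2.79], [-1.13, 4.28], [0.06, 2.93], [-2.69, 2.69]. Speed limits (rad/s): [2.22, 2.22, 2.79, 3.14, 3.14, 3.14].

INTERFACE

Orientations are given as a unit quaternion [x, y, z, w].
In Python, from cell import manip gives the robot as it stands.
- The arm moves only by the tool move_arm, never from a script. Its argument "commands" is a list of rows, each a list of 7 numbers: the shift along the tool's x, y, z in m, then the turn, a rotation vector about the tool's x, y, z in rad, then the finger opening in m, from 0 to 0.0854. In form: [[tx, ty, tz, rx, ry, rz, fingers], ...]. A call has 1 to 5 rows; each row is the pose to reach, as a shift and turn from the pose commanded when the call began, along the tool's axes at that moment; what a row does not reach only later rows make up. A row lasts 1/8 s, in which the tool goes at most 62.5 mm and 10.7 degrees, less where a joint would pass 70% of its speed; a pose out of reach is approached as far as the arm can. A call with a gripper value outside its range is refused whole. The fingers move at their own pace and stop on an object; the grip force is fixed at half the most. Time passes only in rows, so rows that repeat a pose let the fingers close. It gives the time, the measured TCP pose, the force and the opening at its end, in the units of the state.
- manip.sense(): the state, without advancing time (a new reading comes with each control period).
- manip.capture(name): name is "scene" or "side" or "wrist"; returns (picture, depth): 400x640x3 uint8, red, green, blue; 400x640 float32, m along the optical axis (not along the pixel's ray), 0 where there is no reading.
- manip.calibration(name): a dict with "intrinsics" (3x3 intrinsics, pixels), "R" (3x3) and "t" (3): a world point X has camera coordinates R X + t; the wrist camera has in their place "tool_from_camera" (4x4, takes a point from camera to tool coordinates, whose origin is the TCP and whose axes are the tool frame's). Camera axes: x right, y down, z forward; pixel columns grow to the right and rows downward; lengths in m; the calibration is good to about 2 mm. The wrist camera is an equidistant fisheye: a pixel r from the principal point sees the ray r / f radians off the axis. A picture is of the moment at which its call begins: read the wrist's pose just before it. calibration takes no time and is no camera call.
- manip.hand_in(): hands the job in, once; it reports no verdict.
Trained networks look in the newest picture that a camera, given by its name, has taken for a name from the list of things; names that differ only in an ending like _2 or _b are one class to them, and where a whole thing is asked for, a point or a joint stands for the part that bears it (a point fixed in the world has none). Each returns a list of dicts, best first, with "conf" (0 to 1); they miss things now and then, are a little off and sometimes report something else, mostly with a low value. They report only what shows in the picture. A call takes as long as a camera call.
- manip.search_frame(thing, camera): "rect" ([left, top, right, bottom] in pixels, round what is visible of it).
- manip.outline_of(thing, camera): "region" (400x640 bool, what is visible of it) and "rect" ([left, top, right, bottom] in pixels, round what is visible of it).
The state is a dict: "clock": time; "joint_positions": joint angles; "joint_velocities": joint speeds; "effort": joint torques, N m; "eef_pos": TCP position; "eef_rot": TCP orientation; "force": force on the tool from outside, world axes, zero at the start; "moment": the same for the moment, N m; "finger_gap": finger opening in m.
Only numpy, scipy, OpenCV 4.12 (cv2) and the standard library are available. Lean on these libraries where they do the work, as an engineer would, in place of code of your own. Each camera call takes 0.05 s, during which the arm holds its last target.

## Working session

There is one attempt and no reset: what is moved stays moved. The work goes in short steps, Python scripts to look and compute and a tool call to move; the robot and the scene stay as the last step left them, time stands still between calls to the robot, and variables do not carry over. Pictures are saved under pics/ and viewed, and the job is handed in when it is done.

Besides the shell and the picture viewer there is one more tool, called after ">>>" by a JSON object that holds its "fn" and its "kwargs", one argument or row to a line. move_arm: Moves the arm, as the interface text tells. Its arguments: {"type":"object","properties":{"commands":{"type":"array"}},"required":["commands"]}

```bash
ls; mkdir -p pics
python3 - <<'E'
from cell import manip
import cv2,numpy as np
print(manip.sense())
for n in ["scene","side","wrist"]:
    p,d=manip.capture(n); cv2.imwrite(f"pics/{n}0.png",p[:,:,::-1]); np.save(f"pics/{n}0_d.npy",d)
    print(n,manip.calibration(n))
E
```

```text
pics
{'clock': 0.0, 'joint_positions': array([ 1.04640300e+00,  4.91549906e-01,  1.55949761e+00, -4.12633187e-06,
        1.09168540e+00, -1.05600708e-01]), 'joint_velocities': array([-0.00113514,  0.00103918, -0.00070923,  0.00081102, -0.00018995,
       -0.00108878]), 'effort': array([-1.63077760e-05, -6.18443084e+01, -2.61593843e+01, -4.24234838e-05,
        3.99546770e-03,  1.48102646e-05]), 'eef_pos': array([0.25405923, 0.57085472, 0.3033171 ]), 'eef_rot': array([ 8.38646383e-01,  5.44675976e-01, -5.07379837e-04,  2.60041100e-04]), 'force': array([-0.29367094, -0.56720465,  0.11111066]), 'moment': array([ 0.0005456 , -0.00545634,  0.0492226 ]), 'finger_gap': 0.08527022371791342}
scene {'intrinsics': array([[463.83314016,   0.        , 316.24005351],
       [  0.        , 463.83314016, 195.60315834],
       [  0.        ,   0.        ,   1.        ]]), 'R': array([[-0.84960497,  0.52731703, -0.01039937],
       [ 0.45638533,  0.72515219, -0.51562267],
       [-0.26435549, -0.4428217 , -0.85675266]]), 't': array([ 0.44879142, -0.12567292,  1.76894743])}
side {'intrinsics': array([
[... 189 characters left out ...]
.0063398 ],
       [-0.40252298, -0.65199456, -0.64255611],
       [ 0.34457842,  0.54238755, -0.76621241]]), 't': array([-0.41727624,  0.34241606,  1.02673485])}
wrist {'intrinsics': array([[309.70691629,   0.        , 316.49272447],
       [  0.        , 309.70691629, 201.6080757 ],
       [  0.        ,   0.        ,   1.        ]]), 'tool_from_camera': array([[ 9.99999778e-01, -4.60286553e-04, -4.81045845e-04,
        -5.31021292e-04],
       [ 5.70701761e-04,  9.64715788e-01,  2.63292846e-01,
        -6.62127254e-02],
       [ 3.42882365e-04, -2.63293062e-01,  9.64715837e-01,
        -6.88048547e-02],
       [ 0.00000000e+00,  0.00000000e+00,  0.00000000e+00,
         1.00000000e+00]])}
```

View pics/scene0.png

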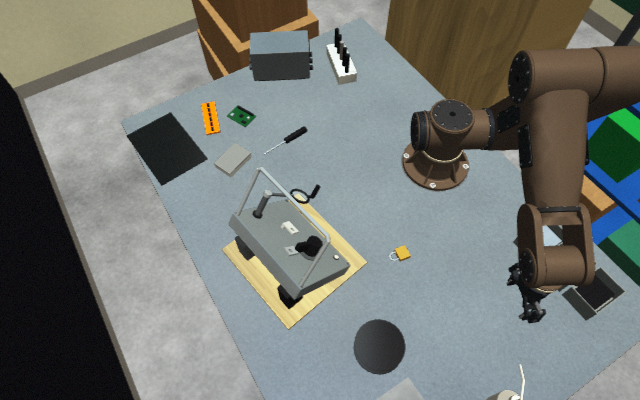

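View pics/side0.png

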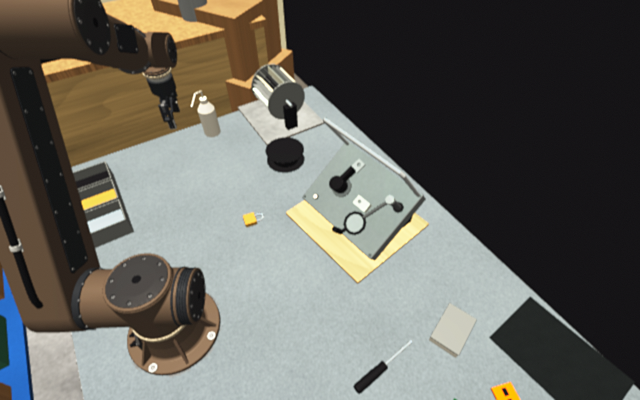

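View pics/wrist0.png

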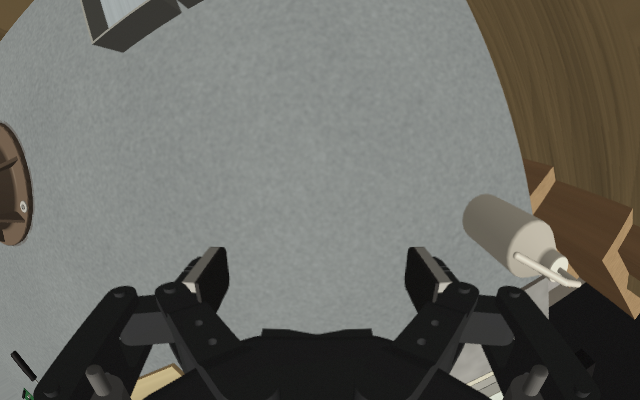

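```bash
cat > h.py <<'E'
import numpy as np,cv2
from cell import manip
def pts(name,d,mask=None):
    c=manip.calibration(name);K=c["intrinsics"]
    v,u=np.nonzero((d>0) if mask is None else (mask&(d>0)))
    z=d[v,u]; P=np.c_[(u-K[0,2])/K[0,0]*z,(v-K[1,2])/K[1,1]*z,z]
    return (P-c["t"])@c["R"],u,v
def proj(name,X):
    c=manip.calibration(name);K=c["intrinsics"];X=np.atleast_2d(X)
    p=X@c["R"].T+c["t"]; return np.c_[p[:,0]/p[:,2]*K[0,0]+K[0,2],p[:,1]/p[:,2]*K[1,1]+K[1,2]]
E
python3 - <<'E'
from h import *
for n,(x0,y0,x1,y1) in dict(scene=(210,150,380,340),side=(270,110,450,290)).items():
    im=cv2.imread(f"pics/{n}0.png")[y0:y1,x0:x1]
    cv2.imwrite(f"pics/{n}0_crop.png",cv2.resize(im,None,fx=3.1 if n=="scene" else 3.2,fy=3.1 if n=="scene" else 3.2,interpolation=cv2.INTER_CUBIC))
    for t in ["handle","lens_arm","handle_hub","lens_knob","lens_centre","hasp_hole","hoop_mid","padlock","driver","spool","partsbox"]:
        try:
            r=manip.outline_of(t,n)[:2]
            print(n,t,[(round(float(a["conf"]),2),[int(q) for q in a["rect"]],int(a["region"].sum())) for a in r])
            if r: np.save(f"pics/m_{n}_{t}.npy",r[0]["region"])
        except Exception as e: print(n,t,e)
E
```

```text
scene handle [(0.71, [281, 232, 322, 259], 455)]
scene lens_arm [(0.77, [261, 183, 322, 203], 321), (0.2, [286, 233, 323, 258], 420)]
scene handle_hub [(0.95, [226, 168, 351, 298], 7627)]
scene lens_knob [(0.71, [261, 186, 320, 203], 358)]
scene lens_centre [(0.91, [264, 182, 320, 205], 375)]
scene hasp_hole [(0.75, [230, 164, 351, 301], 7661)]
scene hoop_mid [(0.77, [232, 168, 347, 299], 7431)]
scene padlock [(0.59, [393, 242, 410, 257], 159)]
scene driver [(0.7, [269, 129, 307, 153], 200), (0.47, [262, 189, 318, 204], 332)]
scene spool [(0.75, [354, 321, 405, 372], 2085)]
scene partsbox [(0.87, [213, 143, 248, 179], 741)]
side handle [(0.85, [332, 157, 365, 190], 409)]
side lens_arm [(0.87, [331, 194, 396, 236], 691)]
side handle_hub [(0.58, [301, 120, 424, 258], 8560)]
side lens_knob [(0.79, [334, 196, 391, 232], 587)]
side lens_centre [(0.65, [330, 194, 394, 234], 612)]
side hasp_hole [(0.57, [302, 122, 425, 259], 8302)]
side hoop_mid [(0.63, [299, 116, 426, 259], 8332)]
side padlock [(0.52, [243, 211, 260, 228], 167)]
side driver [(0.59, [354, 340, 410, 392], 494)]
side spool [(0.72, [267, 136, 309, 172], 1148)]
side partsbox [(0.63, [427, 302, 474, 357], 1487)]
```

View pics/scene0_crop.png

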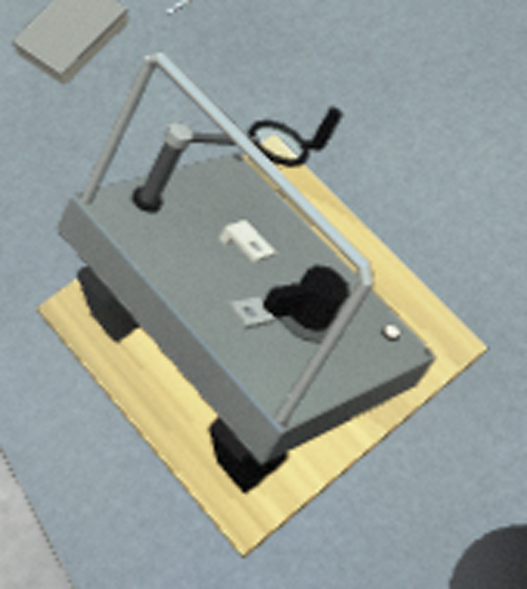

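View pics/side0_crop.png

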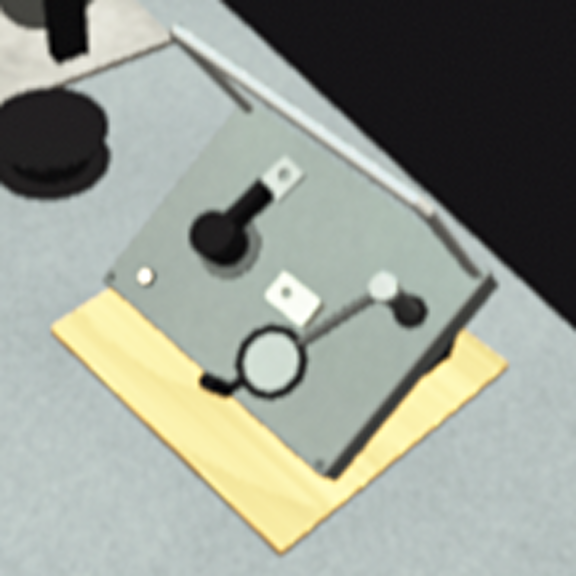

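```bash
cat > fit.py <<'E'
from h import *
from scipy.optimize import least_squares
S=np.radians(35)
def face(psi):
    c,s=np.cos(psi),np.sin(psi)
    return np.c_[[np.cos(S)*c,np.cos(S)*s,np.sin(S)],[-s,c,0],[-np.sin(S)*c,-np.sin(S)*s,np.cos(S)]]
# local frame: hub foot on face = origin; z from face
def loc(th,tl):
    dh=np.array([np.cos(th),-np.sin(th),0]); 
    dl=np.array([-np.cos(tl),np.sin(tl),0])
    pv=np.array([.06,-.195,0]); z=np.array([0,0,1.])
    return dict(hub=.052*z,lug=.09*dh+.030*z,hasp=np.array([0,-.09,.018]),lens=pv+.121*dl+.094*z,knob=pv+.17*dl+.138*z,
      cL=0)
obs=dict(side=dict(hub=(338.75,183.1),lug=(358.75,163.75),hasp=(359.7,201.25),lens=(354.7,222.8),knob=(334.2,228.4)),
 scene=dict(hub=(313.9,245.5),lug=(291.6,250.6),hasp=(293.2,228.7),lens=(299.7,196.1),knob=(317.9,186.5)))
def res(p,full=False):
    R=face(p[3]);L=loc(p[4],p[5]);r=[]
    for cam,o in obs.items():
        for k,uv in o.items():
            e=proj(cam,p[:3]+R@L[k])[0]-uv; r.append(e)
            if full: print(cam,k,e.round(1))
    return np.ravel(r)
if __name__=="__main__":
    for n in ["side","scene"]:
        m=np.load(f"pics/m_{n}_handle_hub.npy");d=np.load(f"pics/{n}0_d.npy")
        P,u,v=pts(n,d,m)
        rng=np.random.default_rng(0);best=0
        for i in range(500):
            q=P[rng.choice(len(P),3,False)];nn=np.cross(q[1]-q[0],q[2]-q[0]);l=np.linalg.norm(nn)
            if l<1e-4: continue
            nn/=l; nn*=np.sign(nn[2]); 
            if not .7<nn[2]<.95: continue
            k=np.abs((P-q[0])@nn)<.004
            if k.sum()>best: best=k.sum();bk=k
        Q=P[bk];c=Q.mean(0);nn=np.linalg.svd(Q-c)[2][2];nn*=np.sign(nn[2])
        print(n,best,len(P),"n",nn.round(4),"tilt",np.degrees(np.arccos(nn[2])).round(2),"psi",np.arctan2(-nn[1],-nn[0]).round(4),"c",c.round(4),"d",(c@nn).round(4))
    s=least_squares(res,[.6,-.1,.15,-.3,0,0.3],loss="soft_l1")
    print(s.x.round(4),s.cost); res(s.x,True); R=face(s.x[3]); print("n",R[:,2],"d",s.x[:3]@R[:,2]); print("cov",np.sqrt(np.diag(np.linalg.inv(s.jac.T@s.jac))).round(4))
E
python3 fit.py
```

```text
side 5558 8528 n [-0.5665 -0.092   0.8189] tilt 35.03 psi 0.1609 c [0.6483 0.0326 0.1306] d -0.2633
scene 3991 7600 n [-0.5656 -0.0902  0.8197] tilt 34.94 psi 0.1582 c [0.6557 0.0563 0.1399] d -0.2613
[0.6292 0.1093 0.1195 0.1468 0.0976 0.3401] 9.150796378651405
side hub [-2.7 -0.6]
side lug [-0.4  0.4]
side hasp [-0.2  0.4]
side lens [-0.8 -0.2]
side knob [-0.3  0.1]
scene hub [ 0.1 -4.2]
scene lug [-2.  1.]
scene hasp [-2.   0.5]
scene lens [-0.3 -0.5]
scene knob [-0.5  0.1]
n [-0.56740681 -0.08390134  0.81915204] d -0.26827599957996007
cov [0.0024 0.0024 0.0021 0.0173 0.0487 0.0235]
```

```bash
cat >> h.py <<'E'
from scipy.spatial.transform import Rotation as Ro
S=np.radians(35)
def face(psi):
    c,s=np.cos(psi),np.sin(psi)
    return np.c_[[np.cos(S)*c,np.cos(S)*s,np.sin(S)],[-s,c,0],[-np.sin(S)*c,-np.sin(S)*s,np.cos(S)]]
def rel(pos,R,s=None):
    s=s or manip.sense(); R0=Ro.from_quat(s["eef_rot"])
    t=R0.inv().apply(np.array(pos)-s["eef_pos"]); r=(R0.inv()*Ro.from_matrix(R)).as_rotvec()
    return t.round(4),r.round(4)
def tool(psi,th):  # tool frame gripping handle at angle th (cw)
    F=face(psi); A=np.c_[F[:,1],F[:,0],-F[:,2]]
    return Ro.from_rotvec(-th*F[:,2]).as_matrix()@A
E
python3 - <<'E'
from h import *
for n in ["spool","padlock","driver","partsbox"]:
    m=np.load(f"pics/m_side_{n}.npy");P,_,_=pts("side",np.load("pics/side0_d.npy"),m);print(n,np.median(P,0).round(3))
print(rel([.50,.04,.27],tool(.16,0)))
E
```

```text
spool [0.577 0.425 0.051]
padlock [0.333 0.225 0.016]
driver [ 0.386 -0.395  0.021]
partsbox [ 0.64  -0.42   0.029]
(array([-0.3851,  0.4405,  0.0339]), array([-0.5935,  0.1766, -0.5605]))
```

>>> {"fn": "move_arm", "kwargs": {
  "commands": [
    [-0.04, 0.045, 0, -0.06, 0.018, -0.056, 0.085],
    [-0.08, 0.09, 0, -0.12, 0.035, -0.112, 0.085],
    [-0.12, 0.135, 0, -0.18, 0.053, -0.168, 0.085],
    [-0.16, 0.18, 0, -0.24, 0.07, -0.224, 0.085],
    [-0.2, 0.225, 0, -0.3, 0.088, -0.28, 0.085]
  ]
}}

```text
clock: 1.88
eef_pos: [0.3788, 0.2952, 0.3042]
eef_rot: [0.744, 0.65, 0.119, 0.102]
force: [0.7, 0.0, 0.1]
finger_gap: 0.0853
```

Run:
```python
from h import *
s=manip.sense();print(s["clock"],s["joint_positions"].round(3),s["eef_pos"])
print(rel([.50,.04,.27],tool(.16,0)))
```

```text
1.875 [ 0.589  0.235  2.007 -0.282  0.653 -0.644] [0.37884708 0.29520719 0.30421525]
(array([-0.2391,  0.138 ,  0.0692]), array([-0.291 ,  0.0887, -0.2777]))
```

>>> {"fn": "move_arm", "kwargs": {
  "commands": [
    [-0.05, 0.03, 0.014, -0.06, 0.018, -0.056, 0.085],
    [-0.1, 0.06, 0.028, -0.12, 0.035, -0.112, 0.085],
    [-0.15, 0.09, 0.042, -0.18, 0.053, -0.168, 0.085],
    [-0.2, 0.12, 0.056, -0.24, 0.07, -0.224, 0.085],
    [-0.239, 0.138, 0.069, -0.291, 0.089, -0.278, 0.085]
  ]
}}

```text
clock: 2.5
eef_pos: [0.4716, 0.1093, 0.2787]
eef_rot: [0.648, 0.715, 0.21, 0.159]
force: [-0.1, 0.5, -0.3]
finger_gap: 0.0851
```

>>> {"fn": "move_arm", "kwargs": {
  "commands": [
    [0, 0, 0, 0, 0, 0, 0.085]
  ]
}}

```text
clock: 2.62
eef_pos: [0.4712, 0.1099, 0.2785]
eef_rot: [0.649, 0.714, 0.209, 0.159]
force: [-0.7, 0.9, -0.1]
finger_gap: 0.0854
```

Run:
```python
from h import *
s=manip.sense();print(s["clock"],s["joint_positions"].round(3),s["eef_pos"],s["eef_rot"])
print(rel([.50,.04,.27],tool(.16,0)))
p,d=manip.capture("wrist"); cv2.imwrite("pics/wrist1.png",p[:,:,::-1]); np.savez("pics/wrist1.npz",d=d,pos=s["eef_pos"],rot=s["eef_rot"])
```

```text
2.625 [ 0.071  0.238  2.157  0.259  0.226 -1.833] [0.47116437 0.10985866 0.27850446] [0.64881953 0.71431426 0.20890386 0.15857973]
(array([-0.0729,  0.0156,  0.0152]), array([-0.0806, -0.0095, -0.0677]))
```

View pics/wrist1.png

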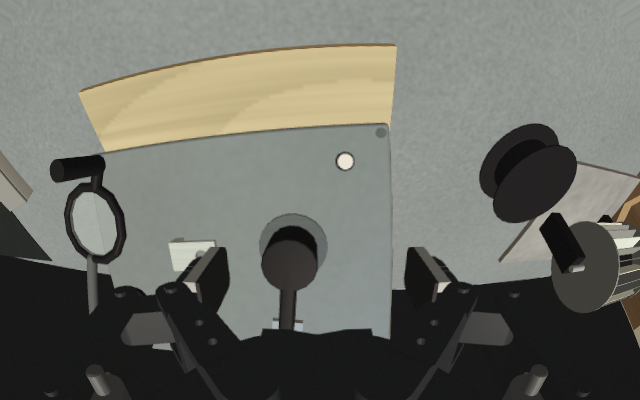

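Run:
```python
from h import *
def crop(f,o,x0,y0,x1,y1,k):
    im=cv2.imread(f)[y0:y1,x0:x1]; im=cv2.resize(im,None,fx=k,fy=k,interpolation=cv2.INTER_CUBIC)
    for x in range(x0,x1,10):
        cv2.line(im,(int((x-x0+.5)*k),0),(int((x-x0+.5)*k),6),(0,0,255),1); cv2.putText(im,str(x),(int((x-x0)*k),18),0,.4,(0,0,255),1)
    for y in range(y0,y1,10):
        cv2.line(im,(0,int((y-y0+.5)*k)),(6,int((y-y0+.5)*k)),(0,0,255),1); cv2.putText(im,str(y),(8,int((y-y0+.5)*k)),0,.4,(0,0,255),1)
    cv2.imwrite(o,im)
crop("pics/side0.png","pics/z1.png",320,150,410,240,6.5)
crop("pics/scene0.png","pics/z2.png",250,175,330,265,6.5)
crop("pics/wrist1.png","pics/z3.png",40,140,340,340,2.6)
```

```text
(no output)
```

View pics/z1.png

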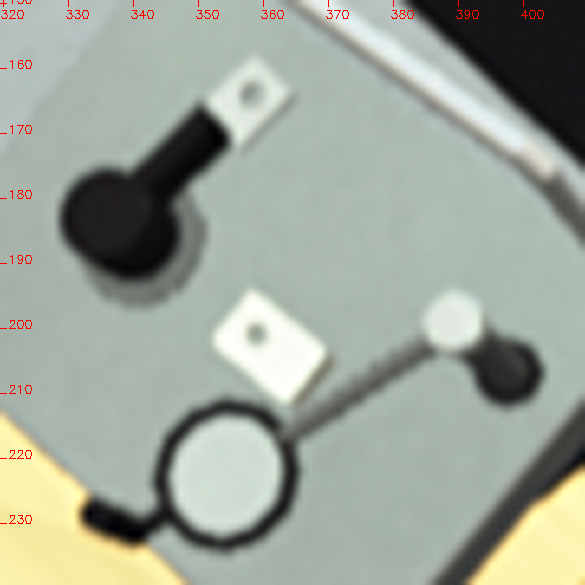

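View pics/z2.png

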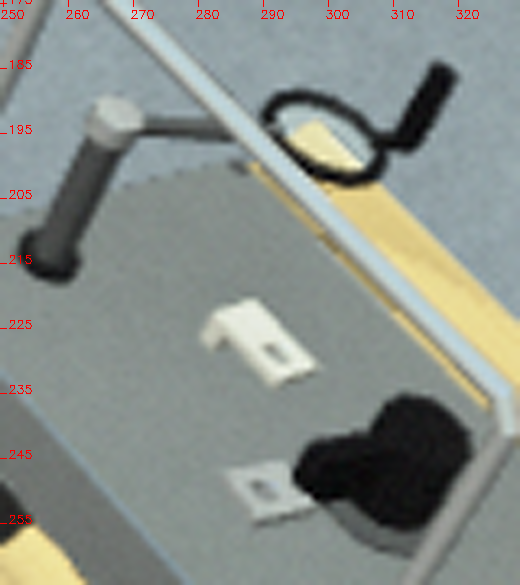

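View pics/z3.png

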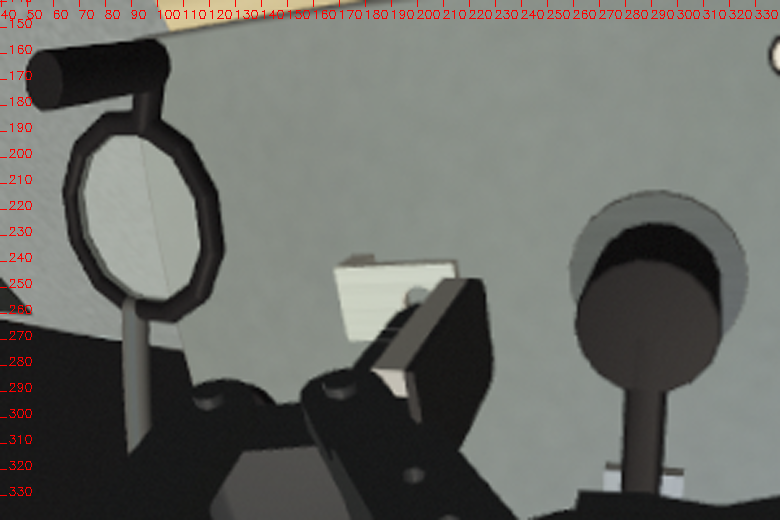

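```bash
cat > fit2.py <<'E'
from h import *
from scipy.optimize import least_squares
def wproj(X,pos,rot):
    c=manip.calibration("wrist");K=c["intrinsics"];T=c["tool_from_camera"]
    t=Ro.from_quat(rot).inv().apply(np.atleast_2d(X)-pos); q=(t-T[:3,3])@T[:3,:3]
    r=np.linalg.norm(q[:,:2],axis=1);a=np.arctan2(r,q[:,2]);f=K[0,0]
    return np.c_[f*a*q[:,0]/r+K[0,2],f*a*q[:,1]/r+K[1,2]]
def loc(th,tl):
    dh=np.array([np.cos(th),-np.sin(th),0]); dl=np.array([-np.cos(tl),np.sin(tl),0])
    pv=np.array([.06,-.195,0]); z=np.array([0,0,1.])
    return dict(hub=.052*z,lug=.09*dh+.030*z,hasp=np.array([0,-.09,.018]),lens=pv+.121*dl+.090*z,knob=pv+.17*dl+.138*z)
W=np.load("pics/wrist1.npz")
obs=dict(side=dict(hub=(336.1,183.2),lug=(358.3,164.1),hasp=(359,201),lens=(354.4,222.7),knob=(334.1,228.3)),
 scene=dict(hub=(314.3,242.5),lug=(290.1,249.7),hasp=(292.1,228.8),lens=(299.2,195.6),knob=(317.3,186.0)),
 wrist=dict(hub=(288.7,264.9),hasp=(200,253.7),lens=(94.5,222.6),knob=(56.8,171)))
mm=dict(side=3.0,scene=3.2,wrist=1.0)
def res(p,full=False):
    R=face(p[3]);L=loc(p[4],p[5]);r=[]
    for cam,o in obs.items():
        off=p[6:9] if cam=="side" else p[9:12] if cam=="scene" else np.zeros(3)
        for k,uv in o.items():
            X=p[:3]+R@L[k]+off
            e=((wproj(X,W["pos"],W["rot"]) if cam=="wrist" else proj(cam,X))[0]-uv)*mm[cam]; r+=list(e/1.5)
            if full: print(cam,k,e.round(1),"mm")
    r+=[(p[3]-.16)/.004]+list(p[6:12]/.002)
    r+=[(R[:,2]@(p[:3]+p[6:9])+.2633)/.0015,(R[:,2]@(p[:3]+p[9:12])+.2613)/.0025]
    return np.array(r)
if __name__=="__main__":
    s=least_squares(res,[.6,.1,.12,.16,0,0.3]+[0]*6,loss="soft_l1")
    print(s.x.round(4),s.cost); res(s.x,True); print("sd",np.sqrt(np.diag(np.linalg.inv(s.jac.T@s.jac))).round(4)); np.save("fit.npy",s.x)
E
python3 fit2.py
```

```text
Traceback (most recent call last):
  File "fit2.py", line 29, in <module>
    s=least_squares(res,[.6,.1,.12,.16,0,0.3]+[0]*6,loss="soft_l1")
  File "fit2.py", line 23, in res
    e=((wproj(X,W["pos"],W["rot"]) if cam=="wrist" else proj(cam,X))[0]-uv)*mm[cam]; r+=list(e/1.5)
                                                        ~~~~^^^^^^^
  File "h.py", line 9, in proj
    c=manip.calibration(name);K=c["intrinsics"];X=np.atleast_2d(X)
ValueError: time passes only in moves, steps and waits
```

```bash
sed -i 's/manip.calibration(/cal(/' h.py fit2.py; sed -i 's/^from cell import manip/from cell import manip\nfrom functools import lru_cache\ncal=lru_cache(None)(manip.calibration)/' h.py; python3 fit2.py 2>&1 | tail -20
```

```text
[ 6.258e-01  1.091e-01  1.220e-01  1.602e-01  1.385e-01  3.435e-01
  2.000e-04 -4.000e-04  9.000e-04  2.000e-04  6.000e-04  3.000e-04] 9.041874499057903
side hub [-1.9 -2.7] mm
side lug [0.2 1. ] mm
side hasp [0.6 1. ] mm
side lens [ 0.4 -0.5] mm
side knob [-0.3  0.2] mm
scene hub [ 1.6 -6.5] mm
scene lug [-0.2  1.2] mm
scene hasp [-1.  -0.5] mm
scene lens [-0.5  1. ] mm
scene knob [ 0.7 -0.7] mm
wrist hub [-0.3  0.3] mm
wrist hasp [0.8 1.5] mm
wrist lens [-0.9  0.3] mm
wrist knob [ 0.5 -0.9] mm
sd [0.0012 0.0009 0.001  0.0035 0.0197 0.0085 0.0012 0.0013 0.0014 0.0014
 0.0013 0.0018]
```

```bash
cat >> h.py <<'E'
def hp(th,h=.092,r=.05,f=None):
    f=np.load("fit.npy") if f is None else f
    F=face(f[3]); return f[:3]+F@np.array([r*np.cos(th),-r*np.sin(th),h]), tool(f[3],th)
E
python3 - <<'E'
from h import *
print(rel(*hp(.1385,.16))); print(hp(.1385)[0],rel(*hp(.1385)))
E
```

```text
(array([-0.0274,  0.091 ,  0.0485]), array([-0.0813, -0.0038,  0.07  ]))
[0.61489195 0.10032083 0.22575664] (array([-0.0279,  0.0965,  0.1163]), array([-0.0813, -0.0038,  0.07  ]))
```

>>> {"fn": "move_arm", "kwargs": {
  "commands": [
    [-0.014, 0.045, 0.024, -0.04, -0.002, 0.035, 0.085],
    [-0.027, 0.091, 0.048, -0.081, -0.004, 0.07, 0.085],
    [-0.027, 0.091, 0.048, -0.081, -0.004, 0.07, 0.085],
    [-0.027, 0.091, 0.048, -0.081, -0.004, 0.07, 0.085]
  ]
}}

```text
clock: 3.18
eef_pos: [0.5753, 0.096, 0.2817]
eef_rot: [0.666, 0.683, 0.242, 0.178]
force: [-0.1, -1.0, -0.7]
finger_gap: 0.085
```

Run:
```python
from h import *
s=manip.sense();print(s["clock"],s["joint_positions"].round(3),s["force"].round(1))
print(rel(*hp(.1385,.16))); print(rel(*hp(.1385)))
p,d=manip.capture("wrist"); cv2.imwrite("pics/wrist2.png",p[:,:,::-1]); np.savez("pics/wrist2.npz",d=d,pos=s["eef_pos"],rot=s["eef_rot"])
p,d=manip.capture("scene"); cv2.imwrite("pics/scene2.png",cv2.resize(p[130:330,200:420,::-1],None,fx=3,fy=3))
```

```text
3.175 [ 0.028  0.359  1.973  0.365  0.218 -1.901] [-0.1 -1.  -0.7]
(array([-0.0019,  0.0008,  0.0006]), array([-0.0015, -0.0016,  0.0027]))
(array([-0.002 ,  0.0009,  0.0686]), array([-0.0015, -0.0016,  0.0027]))
```

View pics/wrist2.png

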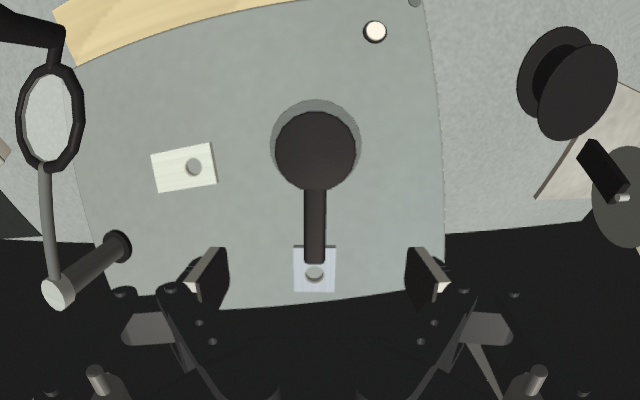

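View pics/scene2.png

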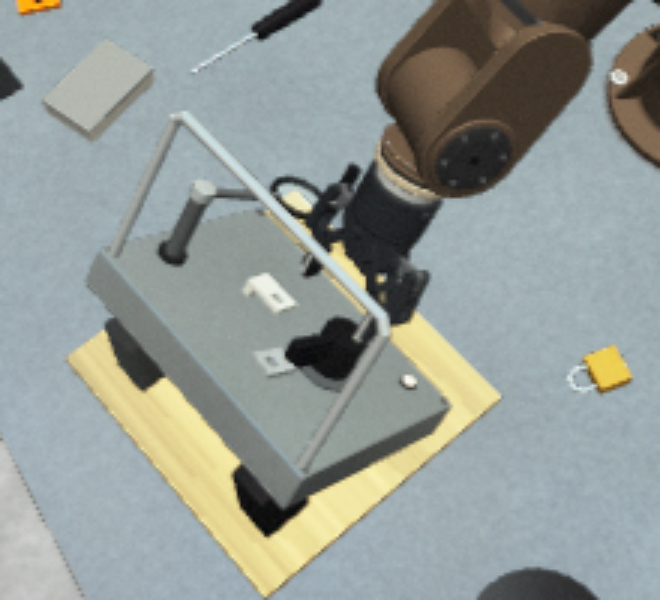

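Run:
```python
import cv2
im=cv2.imread("pics/wrist2.png")[80:310,20:370]; cv2.imwrite("pics/z4.png",cv2.resize(im,None,fx=2.2,fy=2.2,interpolation=cv2.INTER_CUBIC))
```

```text
(no output)
```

View pics/z4.png

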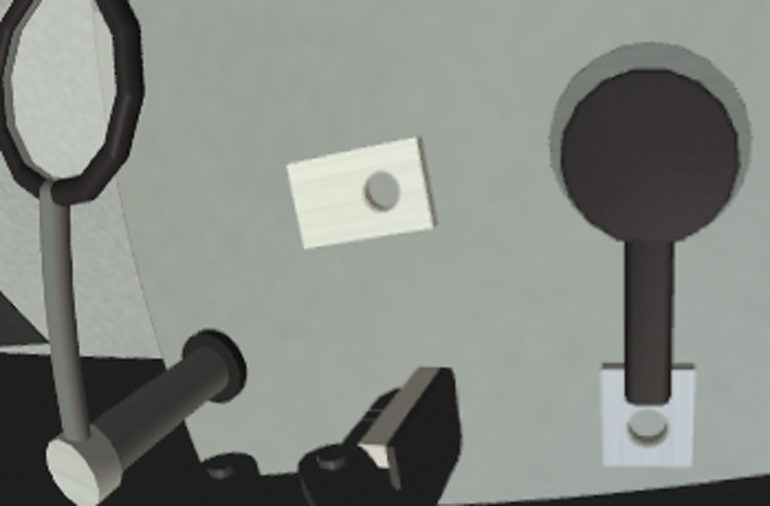

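```bash
cat > fit3.py <<'E'
import fit2; from fit2 import *
W2=np.load("pics/wrist2.npz")
o2=dict(hub=(315.2,150.2),lug=(314.3,273.8),hasp=(193.4,166.1),lens=(50,118))
def res3(p,full=False):
    r=list(res(p,full));R=face(p[3]);L=loc(p[4],p[5])
    for k,uv in o2.items():
        e=wproj(p[:3]+R@L[k],W2["pos"],W2["rot"])[0]-uv; r+=list(e*.7/1.0)
        if full: print("w2",k,(e*.7).round(1))
    return np.array(r)
obs["scene"].pop("hub")
s=least_squares(res3,np.load("fit.npy"),loss="soft_l1")
print(s.x.round(4),s.cost); res3(s.x,True); print("sd",np.sqrt(np.diag(np.linalg.inv(s.jac.T@s.jac))).round(4)); np.save("fit.npy",s.x)
th=s.x[4]; print(rel(*hp(th)));
E
python3 fit3.py
```

```text
[ 6.261e-01  1.094e-01  1.220e-01  1.617e-01  1.436e-01  3.441e-01
 -1.000e-04 -5.000e-04  7.000e-04 -6.000e-04  3.000e-04  6.000e-04] 6.579675374277496
side hub [-2.1 -2.7] mm
side lug [0.2 1.2] mm
side hasp [0.5 0.9] mm
side lens [ 0.4 -0.6] mm
side knob [-0.2  0.1] mm
scene lug [0.  0.6] mm
scene hasp [-0.7 -0.8] mm
scene lens [-0.3  0.8] mm
scene knob [ 0.9 -1. ] mm
wrist hub [0.1 0.5] mm
wrist hasp [1.3 1.7] mm
wrist lens [-0.3  0.7] mm
wrist knob [ 1.1 -0.3] mm
w2 hub [-0.2  0.4]
w2 lug [ 0.1 -0.6]
w2 hasp [-0.3 -0.4]
w2 lens [-1.5 -0.5]
sd [0.001  0.0006 0.0009 0.0035 0.0117 0.0077 0.0011 0.0012 0.0013 0.0012
 0.0012 0.0018]
(array([-0.0019,  0.0009,  0.0692]), array([-0.0005, -0.0007,  0.007 ]))
```

>>> {"fn": "move_arm", "kwargs": {
  "commands": [
    [-0.001, 0.001, 0.035, 0, 0, 0.004, 0.085],
    [-0.002, 0.001, 0.068, 0, 0, 0.007, 0.085],
    [-0.002, 0.001, 0.068, 0, 0, 0.007, 0.085],
    [-0.002, 0.001, 0.068, 0, 0, 0.007, 0.04],
    [-0.002, 0.001, 0.068, 0, 0, 0.007, 0.0]
  ]
}}

```text
clock: 3.9
eef_pos: [0.6151, 0.0995, 0.2281]
eef_rot: [0.668, 0.68, 0.243, 0.178]
force: [-0.3, 0.9, -0.0]
finger_gap: 0.0511
```

>>> {"fn": "move_arm", "kwargs": {
  "commands": [
    [0, 0, 0, 0, 0, 0, 0],
    [0, 0, 0, 0, 0, 0, 0],
    [0, 0, 0, 0, 0, 0, 0]
  ]
}}

```text
clock: 4.28
eef_pos: [0.6155, 0.0999, 0.2276]
eef_rot: [0.668, 0.68, 0.243, 0.178]
force: [-3.6, 4.7, 5.5]
finger_gap: 0.0132
```

Run:
```python
from h import *
f=np.load("fit.npy")
s=manip.sense();print(s["clock"],s["joint_positions"].round(3),s["force"].round(1),s["moment"].round(2),s["finger_gap"])
print(rel(*hp(f[4],.092)));
for a in [.15,.3,.45,.6,.7]:
    print(a,*rel(*hp(f[4]+a,.0925)))
```

```text
4.275 [ 0.033  0.49   1.933  0.595  0.134 -2.122] [-3.6  4.7  5.5] [ 0.9   0.31 -0.03] 0.013156790499440778
(array([ 0.0004, -0.0013,  0.0014]), array([ 0.0013, -0.0012, -0.0015]))
0.15 [-0.0071 -0.0019  0.0009] [ 0.0012 -0.0013  0.1485]
0.3 [-0.0144 -0.0035  0.0008] [ 0.0011 -0.0014  0.2985]
0.45 [-0.0214 -0.0063  0.0008] [ 0.001  -0.0014  0.4485]
0.6 [-0.0279 -0.01    0.0008] [ 0.0009 -0.0015  0.5985]
0.7 [-0.0318 -0.013   0.0008] [ 0.0008 -0.0016  0.6985]
```

>>> {"fn": "move_arm", "kwargs": {
  "commands": [
    [-0.007, -0.001, 0, 0, 0, 0.15, 0],
    [-0.0143, -0.0025, 0, 0, 0, 0.3, 0],
    [-0.0213, -0.005, 0, 0, 0, 0.45, 0],
    [-0.028, -0.0088, 0, 0, 0, 0.6, 0],
    [-0.032, -0.0118, 0, 0, 0, 0.7, 0]
  ]
}}

```text
clock: 4.9
eef_pos: [0.6069, 0.0683, 0.218]
eef_rot: [0.862, 0.409, 0.29, 0.083]
force: [-4.6, 6.8, 7.4]
finger_gap: 0.0136
```

Run:
```python
from h import *
f=np.load("fit.npy")
s=manip.sense();print(s["clock"],s["joint_positions"].round(3),s["force"].round(1),s["moment"].round(2),s["finger_gap"])
for a in [.6,.7,.85,1.,1.15,1.3,1.4,1.427]:
    print(a,*rel(*hp(f[4]+a,.0915)))
```

```text
4.9 [-0.03   0.491  1.97   0.967  0.135 -1.843] [-4.6  6.8  7.4] [0.77 0.26 0.54] 0.013590194463592895
0.6 [ 0.0044 -0.001   0.0019] [-0.0007 -0.0021 -0.1037]
0.7 [-0.0006 -0.0007  0.0018] [-0.0008 -0.0021 -0.0037]
0.85 [-0.0081 -0.0013  0.0018] [-0.001  -0.002   0.1463]
1.0 [-0.0154 -0.0029  0.0018] [-0.0012 -0.0019  0.2963]
1.15 [-0.0223 -0.0056  0.0018] [-0.0013 -0.0019  0.4463]
1.3 [-0.0288 -0.0094  0.0018] [-0.0014 -0.0018  0.5963]
1.4 [-0.0328 -0.0124  0.0018] [-0.0015 -0.0017  0.6963]
1.427 [-0.0339 -0.0132  0.0018] [-0.0016 -0.0017  0.7233]
```

>>> {"fn": "move_arm", "kwargs": {
  "commands": [
    [-0.0075, -0.001, 0, 0, 0, 0.15, 0],
    [-0.0148, -0.0025, 0, 0, 0, 0.3, 0],
    [-0.0217, -0.005, 0, 0, 0, 0.45, 0],
    [-0.0282, -0.0088, 0, 0, 0, 0.6, 0],
    [-0.0325, -0.012, 0, 0, 0, 0.7, 0]
  ]
}}

```text
clock: 5.52
eef_pos: [0.5829, 0.0519, 0.1996]
eef_rot: [0.949, 0.089, 0.301, -0.022]
force: [-4.1, 9.4, 7.5]
finger_gap: 0.0136
```

>>> {"fn": "move_arm", "kwargs": {
  "commands": [
    [0, 0, 0, 0, 0, 0, 0]
  ]
}}

```text
clock: 5.65
eef_pos: [0.5827, 0.0518, 0.1995]
eef_rot: [0.949, 0.089, 0.301, -0.022]
force: [-6.3, 7.2, 7.4]
finger_gap: 0.0134
```

Run:
```python
from h import *
f=np.load("fit.npy")
s=manip.sense();print(s["clock"],s["joint_positions"].round(3),s["force"].round(1),s["moment"].round(2),s["finger_gap"])
for a in [1.3,1.4,1.427]: print(a,*rel(*hp(f[4]+a,.0915)))
for n in ["wrist","side"]:
    p,d=manip.capture(n); cv2.imwrite(f"pics/{n}3.png",p[:,:,::-1]); np.savez(f"pics/{n}3.npz",d=d,pos=s["eef_pos"],rot=s["eef_rot"])
    q=p[140:250,310:420] if n=="side" else p
    cv2.imwrite(f"pics/{n}3z.png",cv2.resize(q[:,:,::-1],None,fx=5.4 if n=="side" else 1,fy=5.4 if n=="side" else 1,interpolation=cv2.INTER_CUBIC))
```

```text
5.65 [-0.066  0.497  2.045  1.574  0.133 -1.787] [-6.3  7.2  7.4] [0.86 0.44 0.25] 0.013438957071309472
1.3 [ 0.0045 -0.0002  0.0018] [-0.0024 -0.0017 -0.1018]
1.4 [-0.0004  0.0001  0.0018] [-0.0025 -0.0016 -0.0018]
1.427 [-0.0018  0.0001  0.0018] [-0.0025 -0.0016  0.0252]
```

View pics/side3z.png

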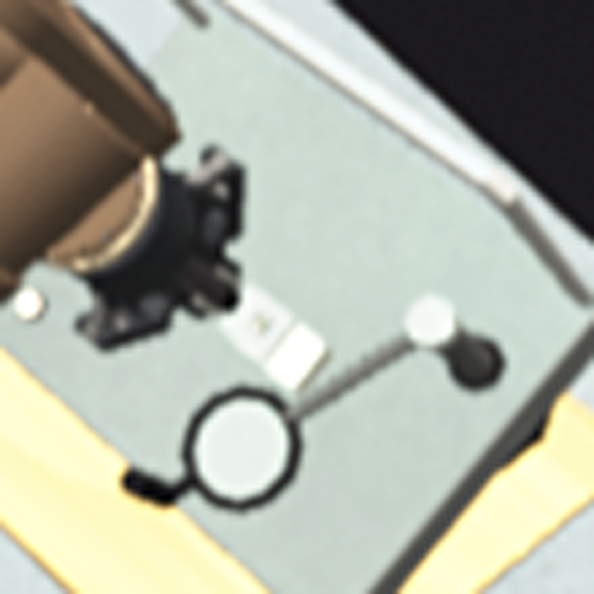

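View pics/wrist3z.png

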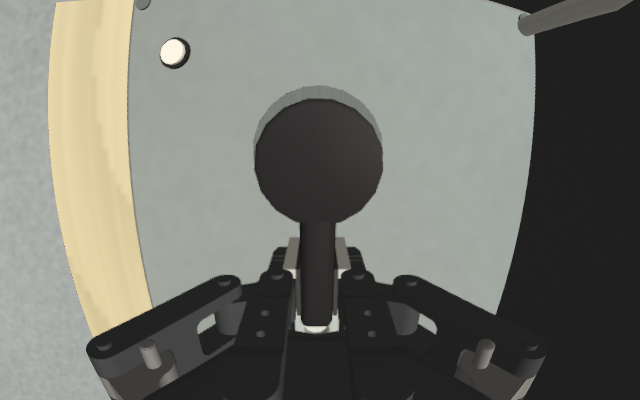

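>>> {"fn": "move_arm", "kwargs": {
  "commands": [
    [-0.0014, 0, 0, 0, 0, 0.027, 0],
    [-0.0014, 0, 0, 0, 0, 0.027, 0],
    [-0.0014, 0, 0, 0, 0, 0.027, 0.04],
    [-0.0014, 0, 0, 0, 0, 0.027, 0.07],
    [-0.0014, 0, 0, 0, 0, 0.027, 0.07]
  ]
}}

```text
clock: 6.38
eef_pos: [0.5821, 0.0506, 0.198]
eef_rot: [0.951, 0.077, 0.3, -0.024]
force: [0.1, -0.1, 0.4]
finger_gap: 0.067
```

>>> {"fn": "move_arm", "kwargs": {
  "commands": [
    [0, 0, -0.03, 0, 0, 0, 0.07],
    [0, -0.01, -0.07, 0, 0, 0, 0.07],
    [0, -0.04, -0.1, 0, 0, 0, 0.07],
    [0, -0.04, -0.1, 0, 0, 0, 0.07],
    [0, -0.04, -0.1, 0, 0, 0, 0.07]
  ]
}}

```text
clock: 7.0
eef_pos: [0.5186, 0.0815, 0.281]
eef_rot: [0.95, 0.078, 0.301, -0.024]
force: [-0.1, 0.0, -1.3]
finger_gap: 0.07
```

Run:
```python
from h import *
f=np.load("fit.npy")
s=manip.sense();print(s["clock"],s["joint_positions"].round(3),s["force"].round(1),s["moment"].round(2),s["finger_gap"])
for n in ["wrist","side"]:
    p,d=manip.capture(n); cv2.imwrite(f"pics/{n}4.png",p[:,:,::-1]); np.savez(f"pics/{n}4.npz",d=d,pos=s["eef_pos"],rot=s["eef_rot"])
    q=p[140:250,310:420] if n=="side" else p
    cv2.imwrite(f"pics/{n}4z.png",cv2.resize(q[:,:,::-1],None,fx=5.4 if n=="side" else 1,fy=5.4 if n=="side" else 1,interpolation=cv2.INTER_CUBIC))
```

```text
7.0 [-0.004  0.285  2.104  0.582  0.174 -0.712] [-0.1  0.  -1.3] [-0.04  0.27 -0.05] 0.07000823733630906
```

View pics/side4z.png

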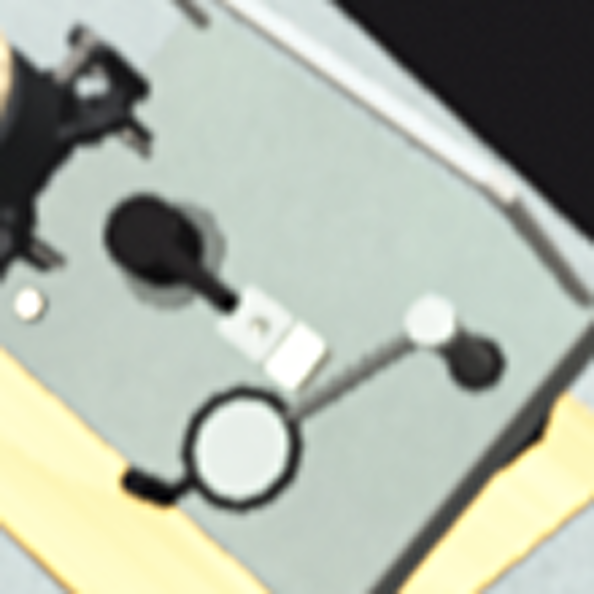

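View pics/wrist4z.png

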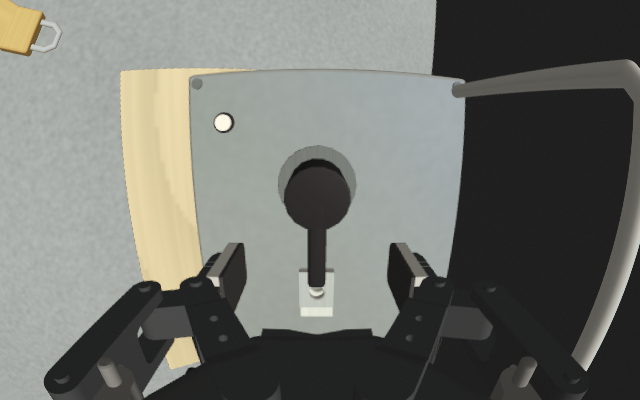

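Run:
```python
from h import *; from fit2 import wproj,loc
im=cv2.imread("pics/wrist4.png")[140:330,250:390]; cv2.imwrite("pics/z5.png",cv2.resize(im,None,fx=4,fy=3.1579*4/3.1579,interpolation=cv2.INTER_CUBIC)[:600*2][:760])
f=np.load("fit.npy");W=np.load("pics/wrist4.npz");F=face(f[3])
def P(l): return wproj(f[:3]+F@np.array(l),W["pos"],W["rot"])[0]
def C(l): return ((P(l)-[250,140]+.5)*4).round(1)
for th in [1.53,1.571,1.61]:
    d=np.array([np.cos(th),-np.sin(th),0]);e=np.array([np.sin(th),np.cos(th),0]);z=np.array([0,0,1])
    print(th,"lug",C(.09*d+.03*z),"tab corners top",C(.072*d+.015*e+.03*z),C(.072*d-.015*e+.03*z),C(.105*d+.015*e+.03*z),C(.105*d-.015*e+.03*z), "barend",C(.072*d+.052*z))
print("hub",C([0,0,.052]),"hasp edge at y=.11",C([.015,-.11,.018]),C([-.015,-.11,.018]))
```

```text
1.53 lug [282.8 610.3] tab corners top [350.4 536.2] [209.3 541.4] [351.9 663.2] [218.2 668.1] barend [281.1 592.2]
1.571 lug [265.9 610.7] tab corners top [336.5 539.1] [195.3 539.1] [332.7 666. ] [198.9 666. ] barend [266.1 592.5]
1.61 lug [249.8 610.4] tab corners top [323.2 541.3] [182.1 536.3] [314.4 668. ] [180.7 663.4] barend [251.8 592.3]
hub [266.4 237.5] hasp edge at y=.11 [329.8 654.7] [201.9 654.8]
```

View pics/z5.png

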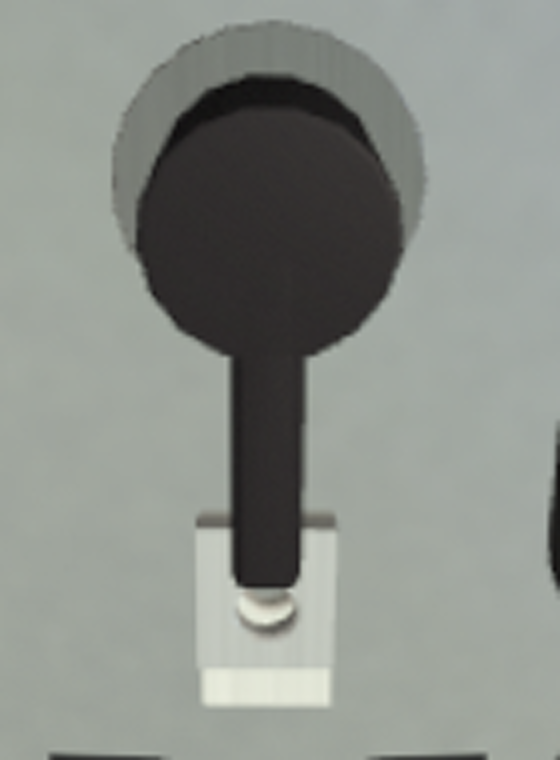

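```bash
cat >> h.py <<'E'
def kp(tl,h=.177,r=.17):
    f=np.load("fit.npy"); F=face(f[3])
    return f[:3]+F@np.array([.06-r*np.cos(tl),-.195+r*np.sin(tl),h]), tool(f[3],tl)
E
python3 - <<'E'
from h import *
f=np.load("fit.npy"); print(f[5],kp(f[5],.24)[0],rel(*kp(f[5],.24)))
E
```

```text
0.34414214478878274 [ 0.43150724 -0.06176112  0.26120869] (array([-0.1005,  0.1265, -0.0478]), array([ 1.0000e-04, -1.0000e-03, -1.2262e+00]))
```

>>> {"fn": "move_arm", "kwargs": {
  "commands": [
    [0, 0, -0.048, 0, 0, -0.17, 0.085],
    [-0.03, 0.035, -0.05, 0, 0, -0.34, 0.085],
    [-0.06, 0.07, -0.05, 0, 0, -0.51, 0.085],
    [-0.085, 0.1, -0.05, 0, 0, -0.68, 0.085],
    [-0.1, 0.126, -0.048, 0, 0, -0.85, 0.085]
  ]
}}

```text
clock: 7.72
eef_pos: [0.454, -0.0084, 0.2816]
eef_rot: [0.907, 0.303, 0.291, 0.042]
force: [0.2, -0.3, -0.2]
finger_gap: 0.0851
```

Run:
```python
from h import *
f=np.load("fit.npy"); s=manip.sense();print(s["clock"],s["joint_positions"].round(3)); print(rel(*kp(f[5],.24)))
```

```text
7.725 [-0.262  0.194  2.239  1.001  0.289 -1.821]
(array([-0.0554,  0.0264, -0.0009]), array([-0.0175,  0.0025, -0.7459]))
```

>>> {"fn": "move_arm", "kwargs": {
  "commands": [
    [-0.018, 0.009, 0, 0, 0, -0.18, 0.085],
    [-0.036, 0.018, 0, -0.01, 0, -0.36, 0.085],
    [-0.055, 0.026, 0, -0.015, 0, -0.54, 0.085],
    [-0.055, 0.026, 0, -0.017, 0.002, -0.7, 0.085],
    [-0.055, 0.026, 0, -0.017, 0.002, -0.745, 0.085]
  ]
}}

```text
clock: 8.35
eef_pos: [0.439, -0.0557, 0.279]
eef_rot: [0.74, 0.608, 0.248, 0.147]
force: [-0.2, 0.1, -0.7]
finger_gap: 0.0849
```

>>> {"fn": "move_arm", "kwargs": {
  "commands": [
    [0, 0, 0, 0, 0, 0, 0.085]
  ]
}}

```text
clock: 8.48
eef_pos: [0.439, -0.0551, 0.2793]
eef_rot: [0.74, 0.607, 0.248, 0.147]
force: [-0.2, -0.5, -0.4]
finger_gap: 0.0849
```

Run:
```python
from h import *; from fit2 import wproj,loc
f=np.load("fit.npy"); s=manip.sense();print(s["clock"],s["joint_positions"].round(3)); print(rel(*kp(f[5],.24)))
p,d=manip.capture("wrist"); cv2.imwrite("pics/wrist5.png",p[:,:,::-1]); np.savez("pics/wrist5.npz",d=d,pos=s["eef_pos"],rot=s["eef_rot"])
L=loc(1.571,f[5]); 
for k,v in L.items(): print(k,wproj(f[:3]+face(f[3])@v,s["eef_pos"],s["eef_rot"])[0].round(1))
```

```text
8.475 [-0.396  0.185  2.256  1.02   0.345 -2.686]
(array([-0.0109, -0.0141,  0.0104]), array([-0.0223,  0.0131, -0.0127]))
hub [472.9 231.1]
lug [386.4 254.1]
hasp [384.3 249.7]
lens [307.3 252.7]
knob [302.3 210.4]
```

View pics/wrist5.png

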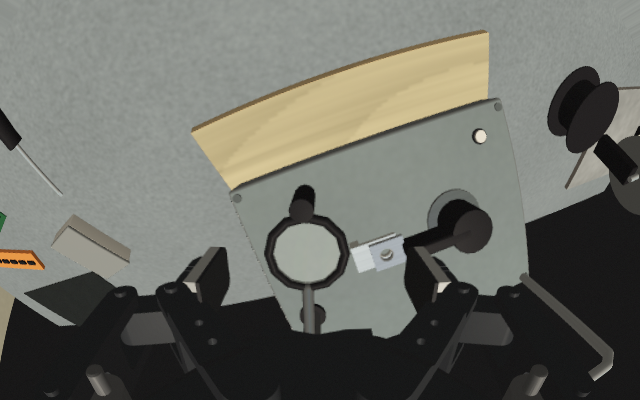

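Run:
```python
from h import *
f=np.load("fit.npy"); R=tool(f[3],.95); print(rel(kp(f[5],.24)[0],R)); print(rel(kp(f[5],.177)[0],R))
```

```text
(array([-0.011 , -0.0137,  0.0104]), array([-0.0182,  0.0195,  0.5925]))
(array([-0.0102, -0.0123,  0.0734]), array([-0.0182,  0.0195,  0.5925]))
```

>>> {"fn": "move_arm", "kwargs": {
  "commands": [
    [-0.004, -0.004, 0.003, -0.006, 0.006, 0.15, 0.085],
    [-0.008, -0.008, 0.006, -0.012, 0.012, 0.3, 0.085],
    [-0.011, -0.014, 0.01, -0.018, 0.018, 0.45, 0.085],
    [-0.011, -0.014, 0.01, -0.018, 0.02, 0.592, 0.085],
    [-0.011, -0.014, 0.01, -0.018, 0.02, 0.592, 0.085]
  ]
}}

```text
clock: 9.15
eef_pos: [0.4308, -0.0616, 0.2613]
eef_rot: [0.881, 0.366, 0.292, 0.069]
force: [-1.3, -0.2, -0.3]
finger_gap: 0.085
```

Run:
```python
from h import *; from fit2 import wproj,loc
f=np.load("fit.npy"); s=manip.sense();print(s["clock"],s["joint_positions"].round(3));R=tool(f[3],.95); print(rel(kp(f[5],.177)[0],R))
p,d=manip.capture("wrist"); cv2.imwrite("pics/wrist6.png",p[:,:,::-1]); np.savez("pics/wrist6.npz",d=d,pos=s["eef_pos"],rot=s["eef_rot"])
L=loc(1.571,f[5]); 
for k,v in L.items(): print(k,wproj(f[:3]+face(f[3])@v,s["eef_pos"],s["eef_rot"])[0].round(1))
```

```text
9.15 [-0.432  0.216  2.303  1.29   0.341 -2.406]
(array([0.0002, 0.0006, 0.0635]), array([-0.0009,  0.0001,  0.0056]))
hub [492.2 143.2]
lug [428.  212.1]
hasp [424.1 208.7]
lens [353.2 259.7]
knob [318.6 234.3]
```

View pics/wrist6.png

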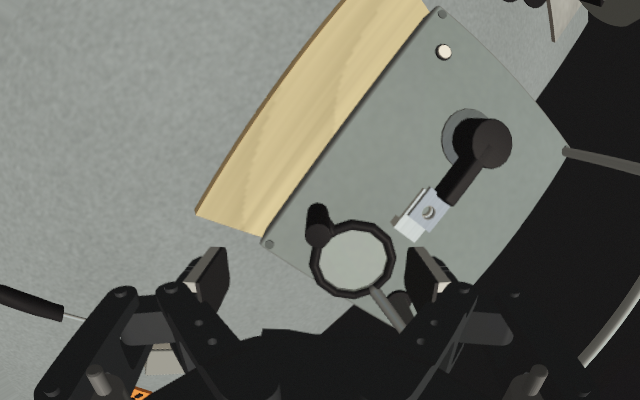

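>>> {"fn": "move_arm", "kwargs": {
  "commands": [
    [0, 0.001, 0.03, 0, 0, 0, 0.06],
    [0, 0.001, 0.063, 0, 0, 0, 0.06],
    [0, 0.001, 0.063, 0, 0, 0, 0.06],
    [0, 0.001, 0.063, 0, 0, 0, 0.0],
    [0, 0.001, 0.063, 0, 0, 0, 0.0]
  ]
}}

```text
clock: 9.82
eef_pos: [0.4698, -0.0571, 0.2193]
eef_rot: [0.882, 0.367, 0.289, 0.066]
force: [-6.6, -3.0, -2.4]
finger_gap: 0.0243
```

>>> {"fn": "move_arm", "kwargs": {
  "commands": [
    [0, 0, 0, 0, 0, 0, 0],
    [0, 0, 0, 0, 0, 0, 0]
  ]
}}

```text
clock: 10.07
eef_pos: [0.4692, -0.057, 0.2189]
eef_rot: [0.882, 0.367, 0.288, 0.066]
force: [-7.7, -1.6, 1.0]
finger_gap: 0.0144
```

Run:
```python
from h import *
f=np.load("fit.npy"); s=manip.sense();print(s["clock"],s["joint_positions"].round(3),s["force"].round(1),s["finger_gap"]);R=tool(f[3],.95); print(rel(kp(f[5],.177)[0],R))
for a in [.1,.2,.3,.4,.5,.6,.706]: print(a,rel(kp(f[5]+a,.177)[0],R))
```

```text
10.075 [-0.376  0.352  2.269  1.601  0.297 -2.686] [-7.7 -1.6  1. ] 0.01443158231118169
(array([-0.0047, -0.0051,  0.0067]), array([-0.0091,  0.0065,  0.0044]))
0.1 (array([ 0.0098, -0.014 ,  0.0067]), array([-0.0091,  0.0065,  0.0044]))
0.2 (array([ 0.0251, -0.0214,  0.0066]), array([-0.0091,  0.0065,  0.0044]))
0.3 (array([ 0.041 , -0.0273,  0.0066]), array([-0.0091,  0.0065,  0.0044]))
0.4 (array([ 0.0575, -0.0315,  0.0065]), array([-0.0091,  0.0065,  0.0044]))
0.5 (array([ 0.0743, -0.034 ,  0.0064]), array([-0.0091,  0.0065,  0.0044]))
0.6 (array([ 0.0913, -0.0349,  0.0063]), array([-0.0091,  0.0065,  0.0044]))
0.706 (array([ 0.1093, -0.034 ,  0.0062]), array([-0.0091,  0.0065,  0.0044]))
```

Run:
```python
from h import *
f=np.load("fit.npy")
for a in [0,.08,.16,.24,.32,.4]: print(a,*rel(kp(f[5]+a,.182)[0],tool(f[3],.95+a*.9)))
```

```text
0 [-0.0047 -0.0051  0.0017] [-0.0091  0.0065  0.0044]
0.08 [ 0.0068 -0.0124  0.0017] [-0.0088  0.0069  0.0764]
0.16 [ 0.0189 -0.0187  0.0016] [-0.0086  0.0072  0.1484]
0.24 [ 0.0314 -0.024   0.0016] [-0.0083  0.0075  0.2204]
0.32 [ 0.0443 -0.0283  0.0016] [-0.0081  0.0078  0.2924]
0.4 [ 0.0575 -0.0315  0.0015] [-0.0078  0.0081  0.3644]
```

>>> {"fn": "move_arm", "kwargs": {
  "commands": [
    [0.003, -0.01, 0.001, -0.008, 0.007, 0.07, 0],
    [0.012, -0.0155, 0.001, -0.008, 0.007, 0.12, 0],
    [0.022, -0.02, 0.001, -0.008, 0.007, 0.17, 0],
    [0.0314, -0.024, 0.001, -0.008, 0.007, 0.22, 0],
    [0.0314, -0.024, 0.001, -0.008, 0.007, 0.22, 0]
  ]
}}

```text
clock: 10.7
eef_pos: [0.4768, -0.0194, 0.2281]
eef_rot: [0.914, 0.267, 0.303, 0.039]
force: [7.6, -9.6, 22.4]
finger_gap: 0.0142
```

Run:
```python
from h import *
f=np.load("fit.npy"); s=manip.sense();print(s["clock"],s["joint_positions"].round(3),s["force"].round(1),s["finger_gap"])
for a in [.16,.24,.32,.4,.48,.56,.64,.706]: print(a,*rel(kp(f[5]+a,.182)[0],tool(f[3],.95+a*.9)))
p,d=manip.capture("side"); cv2.imwrite("pics/side7z.png",cv2.resize(p[140:250,310:420,::-1],None,fx=5.4,fy=5.4,interpolation=cv2.INTER_CUBIC))
```

```text
10.7 [-0.273  0.334  2.265  1.707  0.246 -2.479] [ 7.6 -9.6 22.4] 0.014193470450550857
0.16 [-0.0149  0.0042  0.0013] [ 0.0078 -0.0067 -0.0699]
0.24 [-0.0039 -0.0037  0.0013] [ 0.0076 -0.0069  0.0021]
0.32 [ 0.0078 -0.0107  0.0013] [ 0.0073 -0.0072  0.0741]
0.4 [ 0.02   -0.0168  0.0014] [ 0.0071 -0.0075  0.1461]
0.48 [ 0.0326 -0.0218  0.0014] [ 0.0068 -0.0077  0.2181]
0.56 [ 0.0456 -0.0258  0.0015] [ 0.0065 -0.008   0.2901]
0.64 [ 0.0589 -0.0288  0.0015] [ 0.0062 -0.0082  0.3621]
0.706 [ 0.07   -0.0304  0.0016] [ 0.006  -0.0084  0.4215]
```

View pics/side7z.png

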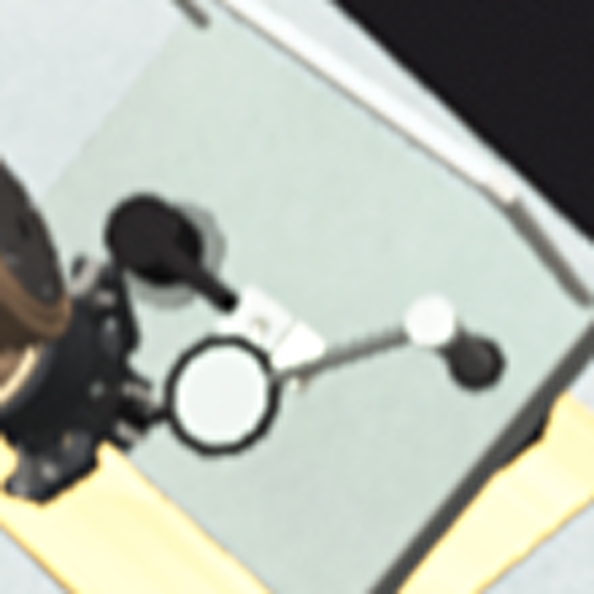

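```bash
cat > pol.py <<'E'
from h import *
f=np.load("fit.npy"); s=manip.sense();F=face(f[3]);R=Ro.from_quat(s["eef_rot"]).as_matrix()
for nm,dd in [("tcp",0),("grasp",.054)]:
    l=F.T@(s["eef_pos"]+R[:,2]*dd-f[:3]); v=l[:2]-[.06,-.195]; print(nm,l.round(4),"r",np.hypot(*v).round(4),"tl",np.arctan2(v[1],-v[0]).round(4))
print("F face",(F.T@s["force"]).round(1),"M face",(F.T@s["moment"]).round(2),"axis err",(F.T@R[:,2]).round(3))
E
python3 pol.py
```

```text
tcp [-0.0769 -0.1032  0.1833] r 0.1648 tl 0.5907
grasp [-0.0764 -0.1034  0.1293] r 0.1643 tl 0.5913
F face [ 16.9 -10.7  15.4] M face [-1.49 -2.05 -0.31] axis err [ 0.009 -0.004 -1.   ]
```

Run:
```python
from h import *
f=np.load("fit.npy")
for a in [.6,.68,.76,.84,.92,1.0,1.05]: print(a,*rel(kp(a,.185,.164)[0],tool(f[3],1.16+(a-.59)*.7)))
```

```text
0.6 [ 0.0017 -0.0001 -0.0016] [ 0.0074 -0.007   0.0036]
0.68 [ 0.0131 -0.0067 -0.0016] [ 0.0072 -0.0072  0.0596]
0.76 [ 0.0249 -0.0123 -0.0016] [ 0.007  -0.0074  0.1156]
0.84 [ 0.0372 -0.017  -0.0015] [ 0.0068 -0.0076  0.1716]
0.92 [ 0.0498 -0.0206 -0.0015] [ 0.0066 -0.0078  0.2276]
1.0 [ 0.0626 -0.0233 -0.0014] [ 0.0064 -0.008   0.2836]
1.05 [ 0.0708 -0.0244 -0.0013] [ 0.0062 -0.0081  0.3186]
```

>>> {"fn": "move_arm", "kwargs": {
  "commands": [
    [0.0131, -0.0067, -0.0016, 0.004, -0.004, 0.06, 0],
    [0.0249, -0.0123, -0.0016, 0.007, -0.007, 0.116, 0],
    [0.0372, -0.017, -0.0015, 0.007, -0.007, 0.172, 0],
    [0.0498, -0.0206, -0.0015, 0.007, -0.008, 0.228, 0],
    [0.0626, -0.0233, -0.0014, 0.007, -0.008, 0.284, 0]
  ]
}}

```text
clock: 11.38
eef_pos: [0.5059, 0.0327, 0.2549]
eef_rot: [0.945, 0.135, 0.298, -0.007]
force: [3.7, -9.4, -0.7]
finger_gap: 0.0141
```

```bash
python3 pol.py
python3 - <<'E'
from h import *
s=manip.sense();print(s["clock"],s["joint_positions"].round(3),s["finger_gap"])
f=np.load("fit.npy"); print(*rel(kp(1.05,.185,.164)[0],tool(f[3],1.16+(1.05-.59)*.7)))
p,d=manip.capture("side"); cv2.imwrite("pics/side8z.png",cv2.resize(p[140:250,310:420,::-1],None,fx=5.4,fy=5.4,interpolation=cv2.INTER_CUBIC))
E
```

```text
tcp [-0.0311 -0.0564  0.184 ] r 0.1658 tl 0.9893
grasp [-0.0314 -0.0563  0.13  ] r 0.1661 tl 0.9879
F face [ 1.4 -9.9 -1.8] M face [-1.16 -0.15 -0.18] axis err [-0.006  0.002 -1.   ]
11.375 [-0.125  0.31   2.168  1.126  0.181 -1.48 ] 0.014103865311142985
[ 0.0099 -0.0025 -0.001 ] [-0.0022  0.0059  0.0327]
```

View pics/side8z.png

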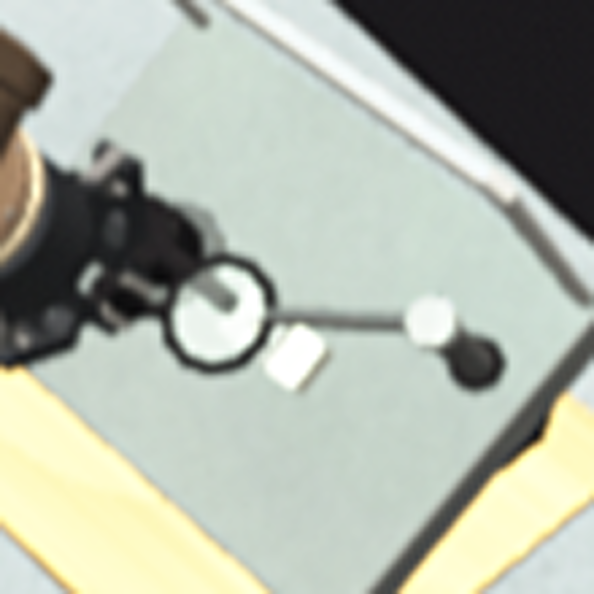

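```bash
cat > tlside.py <<'E'
import sys
from fit2 import *
f=np.load("fit.npy");uv=np.array([float(sys.argv[1]),float(sys.argv[2])]);uv=uv/5.4-.5+[310,140]
X0=lambda t:proj("side",f[:3]+f[6:9]+face(f[3])@loc(1.571,t)["lens"])[0]-uv
s=least_squares(lambda q:X0(q[0]),[.9]);print(s.x,X0(s.x[0]))
E
python3 tlside.py 219 313
```

```text
[0.99471664] [0.31322372 0.04770403]
```

>>> {"fn": "move_arm", "kwargs": {
  "commands": [
    [0.005, -0.001, 0, 0, 0, 0.016, 0],
    [0.0095, -0.0015, 0, 0, 0, 0.033, 0],
    [0.0095, -0.0015, 0, 0, 0, 0.033, 0],
    [0.0095, -0.0015, 0, 0, 0, 0.033, 0]
  ]
}}

```text
clock: 11.92
eef_pos: [0.5112, 0.0376, 0.259]
eef_rot: [0.947, 0.121, 0.296, -0.014]
force: [-6.4, 3.2, 3.5]
finger_gap: 0.0141
```

```bash
python3 pol.py
python3 - <<'E'
from h import *
p,d=manip.capture("side"); cv2.imwrite("pics/side9z.png",cv2.resize(p[140:250,310:420,::-1],None,fx=5.4,fy=5.4,interpolation=cv2.INTER_CUBIC))
E
```

```text
tcp [-0.0237 -0.0524  0.1838] r 0.1654 tl 1.0398
grasp [-0.0243 -0.052   0.1298] r 0.1659 tl 1.0382
F face [-2.8  4.2  6.2] M face [ 0.84  0.57 -0.27] axis err [-0.01   0.006 -1.   ]
```

View pics/side9z.png

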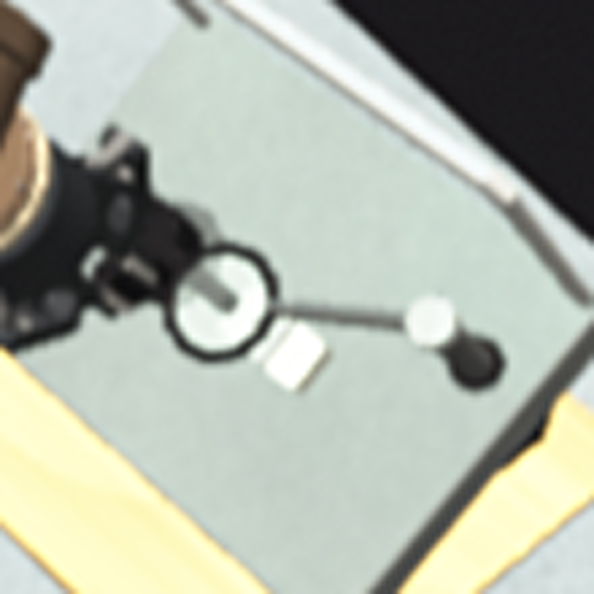

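>>> {"fn": "move_arm", "kwargs": {
  "commands": [
    [0, 0, 0, 0, 0, 0, 0.03],
    [0, 0, 0, 0, 0, 0, 0.06],
    [0, 0, 0, 0, 0, 0, 0.06],
    [0, 0, -0.03, 0, 0, 0, 0.06],
    [0, 0, -0.07, 0, 0, 0, 0.06]
  ]
}}

```text
clock: 12.6
eef_pos: [0.4726, 0.0304, 0.3163]
eef_rot: [0.948, 0.119, 0.295, -0.013]
force: [1.1, 0.6, -0.3]
finger_gap: 0.0599
```

>>> {"fn": "move_arm", "kwargs": {
  "commands": [
    [0, -0.02, -0.03, 0, 0, 0, 0.06],
    [0, -0.05, -0.06, 0, 0, 0, 0.06],
    [0, -0.05, -0.06, 0, 0, 0, 0.06],
    [0, -0.05, -0.06, 0, 0, 0, 0.06]
  ]
}}

```text
clock: 13.1
eef_pos: [0.428, 0.0734, 0.3635]
eef_rot: [0.948, 0.12, 0.296, -0.014]
force: [-0.7, 0.5, 0.0]
finger_gap: 0.0596
```

```bash
python3 tlside.py 219 302; python3 pol.py
python3 - <<'E'
from h import *; from fit2 import wproj,loc
f=np.load("fit.npy");s=manip.sense();print(s["clock"],s["joint_positions"].round(3),s["force"].round(1))
for n in ["wrist","side","scene"]:
    p,d=manip.capture(n); cv2.imwrite(f"pics/{n}10.png",p[:,:,::-1])
    if n=="side": cv2.imwrite("pics/side10z.png",cv2.resize(p[140:250,310:420,::-1],None,fx=5.4,fy=5.4,interpolation=cv2.INTER_CUBIC))
for k,v in loc(1.571,1.05).items(): print(k,wproj(f[:3]+face(f[3])@v,s["eef_pos"],s["eef_rot"])[0].round(1))
E
```

```text
[1.04417661] [0.65729266 0.13154229]
tcp [-0.0263 -0.0037  0.3133] r 0.2099 tl 1.1468
grasp [-0.0268 -0.0034  0.2593] r 0.2103 tl 1.1453
F face [-0.5  0.6  0.4] M face [ 0.    0.24 -0.01] axis err [-0.009  0.006 -1.   ]
13.1 [-0.031  0.019  2.158  0.305  0.389 -0.531] [-0.7  0.5  0. ]
hub [343.6 180.4]
lug [334.1 248.3]
hasp [333.7 244.5]
lens [336.4 270.7]
knob [316.7 251. ]
```

View pics/side10z.png

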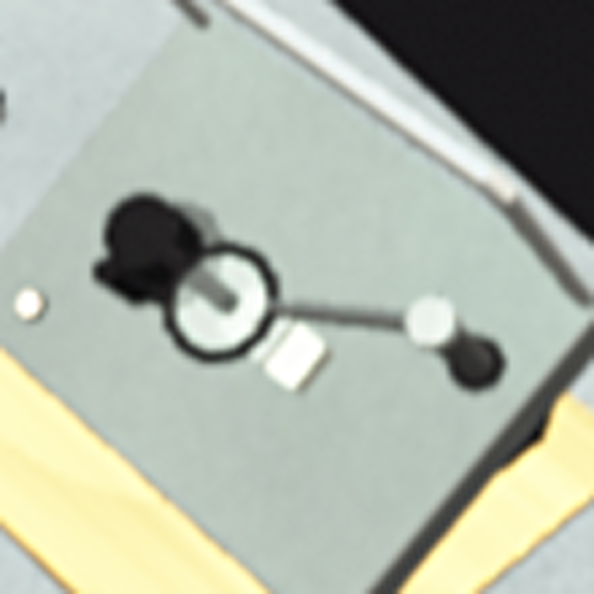

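View pics/wrist10.png

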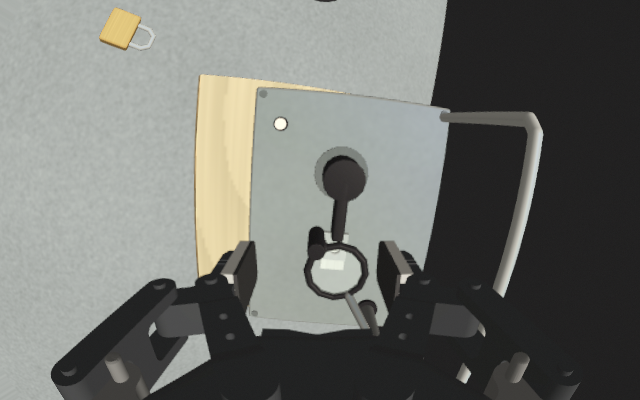

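View pics/scene10.png

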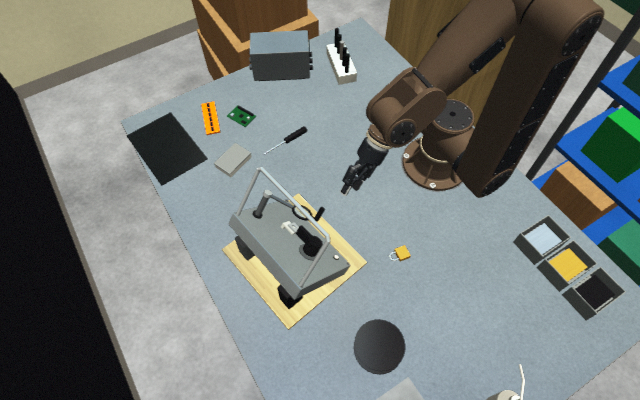

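Run:
```python
import cv2
im=cv2.imread("pics/wrist10.png")[140:310,270:410]; cv2.imwrite("pics/z10.png",cv2.resize(im,None,fx=3.5,fy=3.5,interpolation=cv2.INTER_CUBIC))
```

```text
(no output)
```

View pics/z10.png

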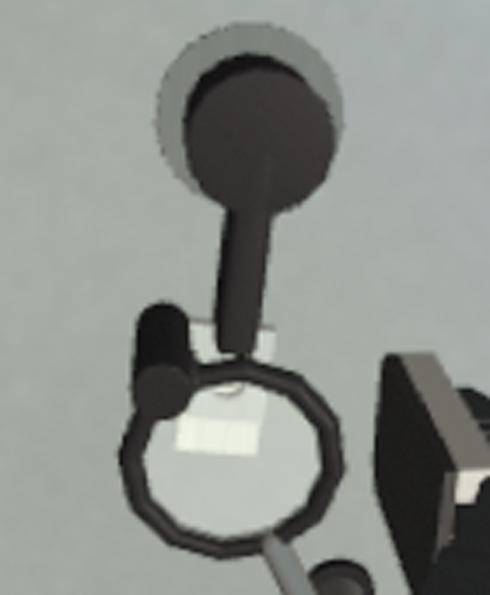

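Run:
```python
from h import *; from fit2 import wproj
f=np.load("fit.npy");s=manip.sense();F=face(f[3])
C=lambda l:((wproj(f[:3]+F@np.array(l),s["eef_pos"],s["eef_rot"])[0]-[270,140]+.5)*3.5).round(0)
z=np.array([0,0,1])
for th in [1.53,1.571,1.61]:
    d=np.array([np.cos(th),-np.sin(th),0]);e=np.array([np.sin(th),np.cos(th),0])
    print(th,"tab",[list(C(a*d+b*e+.03*z)) for a in(.072,.105) for b in(.015,-.015)],"barend",[list(C(.072*d+b*e+.052*z)) for b in (.007,-.007)])
print("hasp",C([.015,-.125,.018]),C([-.015,-.125,.018]))
```

```text
1.53 tab [[np.float64(285.0), np.float64(335.0)], [np.float64(200.0), np.float64(332.0)], [np.float64(278.0), np.float64(420.0)], [np.float64(194.0), np.float64(417.0)]] barend [[np.float64(268.0), np.float64(358.0)], [np.float64(225.0), np.float64(357.0)]]
1.571 tab [[np.float64(277.0), np.float64(336.0)], [np.float64(191.0), np.float64(330.0)], [np.float64(266.0), np.float64(421.0)], [np.float64(183.0), np.float64(415.0)]] barend [[np.float64(259.0), np.float64(359.0)], [np.float64(216.0), np.float64(355.0)]]
1.61 tab [[np.float64(269.0), np.float64(337.0)], [np.float64(183.0), np.float64(327.0)], [np.float64(254.0), np.float64(422.0)], [np.float64(171.0), np.float64(413.0)]] barend [[np.float64(250.0), np.float64(359.0)], [np.float64(208.0), np.float64(354.0)]]
hasp [257. 455.] [177. 449.]
```

Run:
```python
from cell import manip
print(manip.hand_in()); s=manip.sense(); print(s["clock"],s["force"].round(1))
```

```text
the job is handed in; nothing more can be done
None
the job is handed in; nothing more can be done
```

I turned the isolator handle to off, with its tab hole lined up on the hasp hole. I then swung the magnifier lens in over the two holes, let go of both, backed the arm clear and handed the job in at about 13 s.

**Last checks, from the wrist and side pictures after release:**
- **Handle:** the tab and bar edges match the off position (1.571 rad) to about 0.01 rad, so the holes are lined up to about 1 mm. This was the same before and after the lens was moved.
- **Lens:** the arm is at about 1.045 to 1.05 rad. The wrist picture put the lens centre within 1 pixel of where it should be.
- **Robot:** the gripper was clear of everything, with under 1 N of force on the tool.
- **Bench:** the padlock, screwdriver, spool and parts box look unmoved by eye; I did not measure them again.

**Problems on the way:**
- **Wrist joint:** the last joint reached its range limit (−2.686 of −2.69) twice near the knob. The arm held it there, so I took the knob about 5–7 mm off the planned position.
- **Force:** it reached about 25 N in the first part of the lens swing, which is well under the 120 N limit.

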